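# Move the cleaned spark plugs to the gapping rack in order

## Task

Move the four cleaned spark plugs from the steel wash rack to the wooden gapping rack and keep them in order, counting from each rack's handle: the plug nearest the wire loop handle goes in the place nearest the wooden tongue handle, and so on down the row. Lay each one level across both notched rails, centred so that its hexagon hangs in the channel between them, firing tip toward the front of the rack (the robot's side) as it lies now. They are clean, so do not drop any of them or put one down on the bench mat.

Things in the scene. Friction and masses are not known exactly. Their poses are not given: they have to be found in the camera images.
- wash_rack: Fixed steel drip tray, 224 mm (y) x 90 x 10, with four dark steel cradles; wire loop handle at its +y end, 33 mm long. Origin: underside, middle of the front edge; x to the back, y along the row (robot's left). Cradles at x 45, y -84, -28, 28, 84 mm (+84 next to the handle). A plug in it has its axis 37 mm above the underside.
- gap_rack: Fixed wooden rack, 224 mm (y) x 90; tongue handle with brass eyelet at its -y end. Origin: underside, middle of the front edge; x to the back, y along the row (robot's left). Places: x 45, y -84 (by the handle), -28, 28, 84; plug origin 36 up. V notches 26 wide in front rail (x 13-27, top 39) for the thread, rear rail (x 67-79, top 41) for the insulator; channel floor at 10.
- plug_a: Spark plug with long ribbed insulator: 21 mm hexagon, insulator to +52, terminal to +62; 55 g. Origin on the axis, mid-hexagon; x from firing tip to terminal. Along x: 14 mm thread -29 to -10 (electrode to -34), hexagon -8 to +6 with two flats facing +-y (grip there), collar, 12 mm white insulator. Lies level, tip toward the robot.
- plug_b: Short stubby spark plug: 19 mm hexagon, plain insulator to +37, terminal to +46; 40 g. Origin on the axis, mid-hexagon; x from firing tip to terminal. Along x: 14 mm thread -29 to -10 (electrode to -34), hexagon -8 to +6 with two flats facing +-y (grip there), collar, 12 mm white insulator. Lies level, tip toward the robot.
- plug_c: Slim spark plug: narrow 16 mm hexagon, plain insulator to +50, thin bare stud to +61; 38 g. Origin on the axis, mid-hexagon; x from firing tip to terminal. Along x: 14 mm thread -29 to -10 (electrode to -34), hexagon -8 to +6 with two flats facing +-y (grip there), collar, 12 mm white insulator. Lies level, tip toward the robot.
- plug_d: Longest spark plug: 21 mm hexagon, long collar to +18, plain insulator to +58, thick terminal cap to +72; 60 g. Origin on the axis, mid-hexagon; x from firing tip to terminal. Along x: 14 mm thread -29 to -10 (electrode to -34), hexagon -8 to +6 with two flats facing +-y (grip there), collar, 12 mm white insulator. Lies level, tip toward the robot.
- cradle_a: Dark steel cradle on the wash rack that holds plug_a at the start; fixed, so it keeps showing plug_a's place in the row. Two V forks 26 mm wide at x -32 to -18 and 22 to 34 mm, tops 39 mm up, fingers fit between. Origin: its underside, 34 mm straight below the plug's axis (plug's origin within 2 mm along x); axes as the wash rack's.
- cradle_b: Dark steel cradle on the wash rack that holds plug_b at the start; fixed, so it keeps showing plug_b's place in the row. Two V forks 26 mm wide at x -32 to -18 and 22 to 34 mm, tops 39 mm up, fingers fit between. Origin: its underside, 34 mm straight below the plug's axis (plug's origin within 2 mm along x); axes as the wash rack's.
- cradle_c: Dark steel cradle on the wash rack that holds plug_c at the start; fixed, so it keeps showing plug_c's place in the row. Two V forks 26 mm wide at x -32 to -18 and 22 to 34 mm, tops 39 mm up, fingers fit between. Origin: its underside, 34 mm straight below the plug's axis (plug's origin within 2 mm along x); axes as the wash rack's.
- cradle_d: Dark steel cradle on the wash rack that holds plug_d at the start; fixed, so it keeps showing plug_d's place in the row. Two V forks 26 mm wide at x -32 to -18 and 22 to 34 mm, tops 39 mm up, fingers fit between. Origin: its underside, 34 mm straight below the plug's axis (plug's origin within 2 mm along x); axes as the wash rack's.

How it is judged:
At the end, for the whole second after the job is handed in: Each plug lies in the gapping rack at the same count from the tongue handle as its cradle has from the loop handle: within 9 mm along the row, 10 mm across, 5 mm in height, 0.2 rad of the rack's x axis, firing tip to the front, at rest, let go (((y of cradle_a in the frame of wash_rack between -0.094 and -0.074 m and y of plug_a in the frame of gap_rack between 0.075 and 0.093 m) or (y of cradle_a in the frame of wash_rack between -0.038 and -0.018 m and y of plug_a in the frame of gap_rack between 0.019 and 0.037 m) or (y of cradle_a in the frame of wash_rack between 0.018 and 0.038 m and y of plug_a in the frame of gap_rack between -0.037 and -0.019 m) or (y of cradle_a in the frame of wash_rack between 0.074 and 0.094 m and y of plug_a in the frame of gap_rack between -0.093 and -0.075 m)) and x of plug_a in the frame of gap_rack between 0.035 and 0.055 m and z of plug_a in the frame of gap_rack between 0.031 and 0.041 m and angle between the x axis of each of plug_a, plug_b, plug_c, plug_d and the x axis of gap_rack, either way round below 0.2 rad and x of gap_rack in the frame of plug_a below -0.02 m and linear speed of each of plug_a, plug_b, plug_c, plug_d below 0.02 m/s and angular speed of each of plug_a, plug_b, plug_c, plug_d below 0.3 rad/s and contact force between each of plug_a, plug_b, plug_c, plug_d and the fingers below 0.05 N and ((y of cradle_b in the frame of wash_rack between -0.094 and -0.074 m and y of plug_b in the frame of gap_rack between 0.075 and 0.093 m) or (y of cradle_b in the frame of wash_rack between -0.038 and -0.018 m and y of plug_b in the frame of gap_rack between 0.019 and 0.037 m) or (y of cradle_b in the frame of wash_rack between 0.018 and 0.038 m and y of plug_b in the frame of gap_rack between -0.037 and -0.019 m) or (y of cradle_b in the frame of wash_rack between 0.074 and 0.094 m and y of plug_b in the frame of gap_rack between -0.093 and -0.075 m)) and x of plug_b in the frame of gap_rack between 0.035 and 0.055 m and z of plug_b in the frame of gap_rack between 0.031 and 0.041 m and x of gap_rack in the frame of plug_b below -0.02 m and ((y of cradle_c in the frame of wash_rack between -0.094 and -0.074 m and y of plug_c in the frame of gap_rack between 0.075 and 0.093 m) or (y of cradle_c in the frame of wash_rack between -0.038 and -0.018 m and y of plug_c in the frame of gap_rack between 0.019 and 0.037 m) or (y of cradle_c in the frame of wash_rack between 0.018 and 0.038 m and y of plug_c in the frame of gap_rack between -0.037 and -0.019 m) or (y of cradle_c in the frame of wash_rack between 0.074 and 0.094 m and y of plug_c in the frame of gap_rack between -0.093 and -0.075 m)) and x of plug_c in the frame of gap_rack between 0.035 and 0.055 m and z of plug_c in the frame of gap_rack between 0.031 and 0.041 m and x of gap_rack in the frame of plug_c below -0.02 m and ((y of cradle_d in the frame of wash_rack between -0.094 and -0.074 m and y of plug_d in the frame of gap_rack between 0.075 and 0.093 m) or (y of cradle_d in the frame of wash_rack between -0.038 and -0.018 m and y of plug_d in the frame of gap_rack between 0.019 and 0.037 m) or (y of cradle_d in the frame of wash_rack between 0.018 and 0.038 m and y of plug_d in the frame of gap_rack between -0.037 and -0.019 m) or (y of cradle_d in the frame of wash_rack between 0.074 and 0.094 m and y of plug_d in the frame of gap_rack between -0.093 and -0.075 m)) and x of plug_d in the frame of gap_rack between 0.035 and 0.055 m and z of plug_d in the frame of gap_rack between 0.031 and 0.041 m and x of gap_rack in the frame of plug_d below -0.02 m); the robot touches nothing.
It fails at once if a plug is dropped or put down on the bench mat (height (world z) of any of plug_a, plug_b, plug_c, plug_d below 0.0165 m).
It also fails if it takes over 102 s, if anything falls off the work surface, if the arm or the gripper's body presses on something with over 40 N, if the wrist force passes 120 N, or if a joint passes its speed limit or range.

## Robot

A 7-joint arm with a two-finger parallel gripper is mounted at the origin on the work surface. World frame = base frame: x ahead of the robot, y to its left, z up, the work surface at z = 0. Lengths are in m, angles in rad, forces in N, time in s.
With the tool pointing down it reaches from about 0.425 to 0.95 m from the base axis. Payload 4.7 kg.
Tool frame: the origin (TCP) lies at the very end of the fingers, on their centre line; the grasp point (between the pads) lies r.grip_depth behind it (r.grip_depth is the distance from the TCP to the grasp point, in m); x points along the fingers, z is the direction in which the jaws open and shut, and the axes are right-handed (so a half turn about x gives the same grasp; the last joint's range is limited). The gripper opens to 87 mm and grips with 3 to 60 N. Pads are 19 mm wide; open, the fingers measure 117 mm over their backs; the gripper's body (75 mm by 190 mm) begins 51 mm behind the grasp point.
Start: joints at [1.092, 0.469, -0.049, 1.532, 0.024, 1.141, -0.082], TCP at [0.294, -0.608, 0.223] pointing down, gripper open.
Joint ranges: [-2.59, 2.59], [-0.33, 1.99], [-1.39, 1.29], [0.1, 2.45], [-1.04, 4.18], [0.21, 1.99], [-2.66, 2.66]. Speed limits (rad/s): [2.57, 2.57, 3.14, 3.14, 3.14, 3.14, 3.14].

## Interface

Orientations are given as a rotation vector (axis times angle).
In Python, from plant import r gives the robot as it stands. The module is installed in compiled form; this text tells all that it offers.
- The arm moves only by the tool servo_tool, never from a script. Its arguments are lists of equal length, an entry for each row: "linear": the shift along the tool's x, y, z in cm, a list of three; "turn": the turn about the tool's x in units of 6 degrees (1.0 is 6 degrees). A call has 1 to 20 rows; each row shifts and turns the commanded pose from where the row before left it, along the tool's axes as they then stand; what a row does not reach is not made up. A row lasts 1/8 s, in which the tool goes at most 62.5 mm and 10.7 degrees, less where a joint would pass 70% of its speed; a pose out of reach is approached as far as the arm can. A call is refused whole if a number of a shift passes 6.25 or a number of a turn 1, either way. A call with a gripper value outside its range is refused whole. "jaw" is the opening, from 0 (shut) to 1 (fully open), set as the call begins (left out, the last holds). The fingers move at their own pace and stop on an object; "newtons" is the grip in N (left out, the last holds). Time passes only in rows, so rows that do not move let the fingers close. It gives the time, the measured TCP pose, the force and the opening at its end, in the units of the state.
- r.sense(): the state, without advancing time (a new reading comes with each control period).
- r.grab_frame(name): name is "scene" or "top"; returns the picture (400x640x3 uint8, red, green, blue); there is no depth.
- r.camera_params(name): a dict with "K" (3x3 intrinsics, pixels), "dist_coeffs" ([k1, k2, p1, p2, k3] as OpenCV has them; the pictures are not rectified), "extrinsics" (4x4, takes a point from world to camera coordinates). Camera axes: x right, y up, looking along -z (the intrinsics and any distortion apply to the point x, -y, -z); pixel columns grow to the right and rows downward; lengths in m; the calibration is good to about 2 mm. A picture is of the moment at which its call begins. camera_params takes no time and is no camera call.
- r.finish_job(): hands the job in, once; it reports no verdict.
The state is a dict: "t": time; "qpos": joint angles; "dq": joint speeds; "effort": joint torques, N m; "tool_pos": TCP position; "eef_rot": TCP orientation; "wrist_force": force on the tool from outside, world axes, zero at the start; "ft_torque": the same for the moment, N m; "gripper_width": finger opening in m.
Only numpy, scipy, OpenCV 4.12 (cv2) and the standard library are available. Lean on these libraries where they do the work, as an engineer would, in place of code of your own. Each camera call takes 0.05 s, during which the arm holds its last target.

## Working session

There is one attempt and no reset: what is moved stays moved. The work goes in short steps, Python scripts to look and compute and a tool call to move; the robot and the scene stay as the last step left them, time stands still between calls to the robot, and variables do not carry over. Pictures are saved under pics/ and viewed, and the job is handed in when it is done.

Besides the shell and the picture viewer there is one more tool, called after "Emit:" as a command line: name --pt "numbers of a row" for each row, then --argument value for the rest. servo_tool: Moves the arm, as the interface text tells. Its arguments: {"type":"object","properties":{"linear":{"type":"array"},"turn":{"type":"array"},"jaw":{"type":"number"},"newtons":{"type":"number"}},"required":["linear","turn"]}

```bash
mkdir -p pics; python3 - <<'E'
from plant import r
import cv2
s=r.sense(); print(s); print(r.grip_depth)
for n in ("scene","top"):
    cv2.imwrite(f"pics/{n}0.png",r.grab_frame(n)[:,:,::-1]); print(n,r.camera_params(n))
E
```

```text
{'t': 0.0, 'qpos': array([ 1.0920847 ,  0.46943508, -0.04860123,  1.53367949,  0.02410912,
        1.14100312, -0.08229499]), 'dq': array([-2.13610422e-03,  2.88588326e-04, -1.19304986e-03,  7.53953287e-05,
        1.46053588e-03, -2.34483925e-03,  1.00251683e-03]), 'effort': array([ 6.38919137e-04, -5.07991004e+01, -8.01866432e-02, -2.36161673e+01,
       -6.12129550e-02,  3.80891317e-02,  2.00501563e-04]), 'tool_pos': array([ 0.29323835, -0.60731522,  0.22150986]), 'eef_rot': array([ 0.87278407,  1.39077927, -0.87120107]), 'wrist_force': array([ 0.05768423,  0.12134109, -0.05261222]), 'ft_torque': array([-0.03711962, -0.00735211, -0.04029381]), 'gripper_width': 0.0870770332624069}
0.0187
scene {'K': array([[382.74431695,   0.        , 321.56740056],
       [  0.        , 382.74431695, 201.29765211],
       [  0.        ,   0.        ,   1.        ]]), 'dist_coeffs': array([0.00402882, 0.        , 0.        , 0.        , 0.        ]), 'extrinsics': array([[-0.44302534,  0.89627407, -0.02052683,  0.23100229],
       [-0.50491732, -0.23052843,  0.83181437,  0.20689468],
       [ 0.74080163,  0.37887919,  0.55467423, -1.13811286],
       [ 0.        ,  0.        ,  0.        ,  1.        ]])}
top {'K': array([[400.72375959,   0.        , 313.77389086],
       [  0.        , 400.72375959, 207.16562147],
       [  0.        ,   0.        ,   1.        ]]), 'dist_coeffs': array([0.02770482, 0.        , 0.        , 0.        , 0.        ]), 'extrinsics': array([[-0.00852736, -0.99964904, -0.02508165,  0.02856442],
       [ 0.99541337, -0.010876  ,  0.09504699, -0.54400456],
       [-0.09528642, -0.02415611,  0.99515676, -0.87651399],
       [ 0.        ,  0.        ,  0.        ,  1.        ]])}
```

View pics/scene0.png

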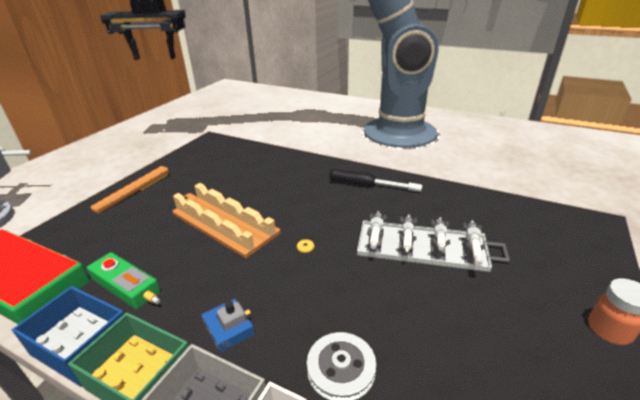

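View pics/top0.png

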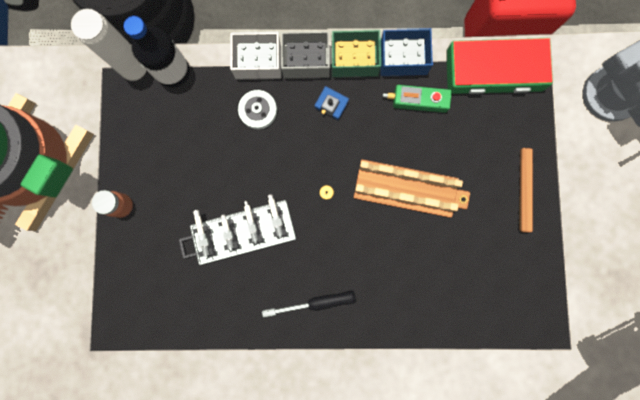

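The top view has image up = +x and right = −y. The wash rack is near (240,232) with its loop at the left (188,246), and the gap rack is near (412,188) with its tongue at the right (462,200). I'll zoom in on both.

```bash
python3 - <<'E'
import cv2,numpy as np
t=cv2.imread("pics/top0.png")
a=cv2.resize(t[185:275,172:306],None,fx=5.5,fy=5.5,interpolation=cv2.INTER_CUBIC)
b=cv2.resize(t[150:225,346:480],None,fx=5.5,fy=5.5,interpolation=cv2.INTER_CUBIC)
cv2.imwrite("pics/za.png",a);cv2.imwrite("pics/zb.png",b)
E
```

```text
(no output)
```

View pics/za.png

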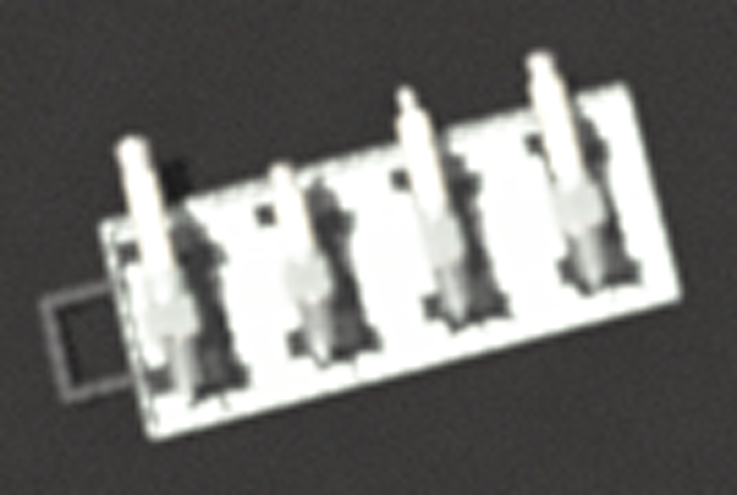

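View pics/zb.png

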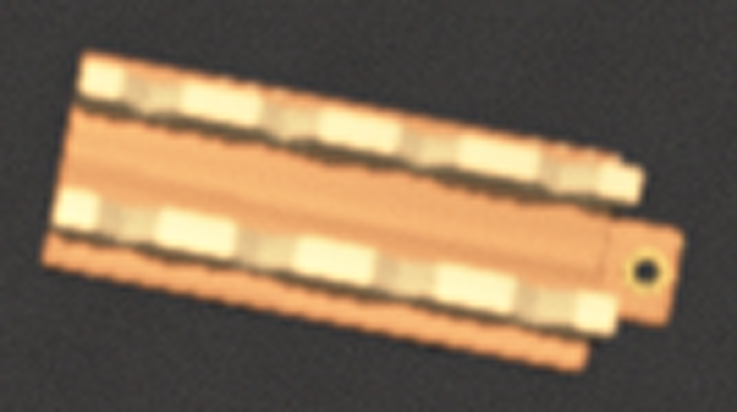

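Counting from the loop, left to right, the plugs look like: long with a thick cap, short stubby, slim stud, long. Rail tops and tray edges show up clearly, so I'll fit both frames from those.

```bash
cat > h.py <<'E'
import cv2,numpy as np
from scipy.spatial.transform import Rotation as R
def ray(C,uv,z):
    uv=np.asarray(uv,float).reshape(-1,1,2)
    n=cv2.undistortPoints(uv,C["K"],C["dist_coeffs"]).reshape(-1,2)
    d=np.c_[n[:,0],-n[:,1],-np.ones(len(n))]
    E=C["extrinsics"];d=d@E[:3,:3];c=-E[:3,:3].T@E[:3,3]
    z=np.broadcast_to(z,len(d))
    return c+d*((z-c[2])/d[:,2])[:,None]
def proj(C,P):
    E=C["extrinsics"];p=np.asarray(P,float).reshape(-1,3)@E[:3,:3].T+E[:3,3]
    p=p*[1,-1,-1]
    return cv2.projectPoints(p,np.zeros(3),np.zeros(3),C["K"],C["dist_coeffs"])[0].reshape(-1,2)
def fit(L,W): # 2d rigid L->W
    L=np.asarray(L,float);W=np.asarray(W)[:,:2];l=L-L.mean(0);w=W-W.mean(0)
    a=np.arctan2((l[:,0]*w[:,1]-l[:,1]*w[:,0]).sum(),(l*w).sum())
    M=np.array([[np.cos(a),-np.sin(a)],[np.sin(a),np.cos(a)]]);t=W.mean(0)-M@L.mean(0)
    return a,t,W-(L@M.T+t)
E
python3 - <<'E'
from h import *
from plant import r
C=r.camera_params("top"); t=cv2.imread("pics/top0.png")
E=C["extrinsics"];print("cam",-E[:3,:3].T@E[:3,3])
hsv=cv2.cvtColor(t,cv2.COLOR_BGR2HSV)
# tray corners: bright mask -> subpixel from zoom corners read
tl,tr,br,bl=[(172+(u+.5)/5.5-.5,185+(v+.5)/5.5-.5) for u,v in [(103,220),(627,83),(680,298),(150,438)]]
m=((hsv[...,2]>150)&(hsv[...,1]<60)).astype(np.uint8);m[:185]=0;m[275:]=0;m[:,:172]=0;m[:,306:]=0
c=max(cv2.findContours(m,0,1)[0],key=cv2.contourArea)
print("minrect",cv2.boxPoints(cv2.minAreaRect(c)).round(1).tolist())
W=ray(C,[tl,tr,br,bl],.010)
print(W.round(4).tolist())
a,tt,res=fit([[.09,.112],[.09,-.112],[0,-.112],[0,.112]],W);print("wash",a,tt,(res*1e3).round(1).tolist())
# rails: bright tops
z=cv2.resize(t[150:225,346:480],None,fx=5.5,fy=5.5,interpolation=cv2.INTER_CUBIC)
mm=(z[...,1]>205).astype(np.uint8)&(z[...,0]>140)
n,_,st,ce=cv2.connectedComponentsWithStats(mm.astype(np.uint8))
B=[(ce[i],st[i,4]) for i in range(1,n) if st[i,4]>300]
for b in B: print(b[0].round(1),b[1])
B=[b[0] for b in B if b[1]>1500 ]
rear=sorted([b for b in B if b[1]<215 and b[0]*.2+90>b[1]-15],key=lambda b:b[0]); 
print(len(B))
np.save("blobs.npy",np.array([b for b in ce[1:][st[1:,4]>300]]))
E
```

```text
cam [0.45823311 0.00146463 0.92469127]
minrect [[185.5, 212.10000610351562], [282.70001220703125, 187.8000030517578], [295.79998779296875, 240.3000030517578], [198.60000610351562, 264.6000061035156]]
[[0.5087, 0.3075, 0.01], [0.5638, 0.0884, 0.01], [0.4739, 0.0666, 0.01], [0.4184, 0.286, 0.01]]
wash 0.24554227258492292 [0.44756852 0.17618518] [[1.1, 0.8], [1.7, -1.0], [-0.9, -1.0], [-1.9, 1.2]]
[104.3  79.4] 1273
[211.3 101.6] 3126
[347.  128.1] 3196
[486.1 155.4] 3148
[602.2 179.5] 1800
[ 78.7 208.2] 1522
[185.3 229.8] 3772
[322.6 257.3] 3842
[461.  284.7] 3914
[579.4 308.5] 2372
9
```

```bash
cat >> h.py <<'E'
WA,WT=0.24554,np.array([0.44757,0.17619])
def tow(a,t,p): return np.array([[np.cos(a),-np.sin(a)],[np.sin(a),np.cos(a)]])@np.asarray(p)+t
E
python3 - <<'E'
from h import *
from plant import r
C=r.camera_params("top")
px=np.array([[211.3,101.6],[347,128.1],[486.1,155.4],[185.3,229.8],[322.6,257.3],[461,284.7]])
uv=(px+.5)/5.5-.5+[346,150]
L=[[.073,.056],[.073,0],[.073,-.056],[.02,.056],[.02,0],[.02,-.056]]
W=ray(C,uv,np.array([.041]*3+[.039]*3))
ga,gt,res=fit(L,W);print("gap",ga,gt,(res*1e3).round(1).tolist())
S=r.camera_params("scene")
im=cv2.imread("pics/scene0.png");tp=cv2.imread("pics/top0.png")
P=[]
for a,t,zz in ((WA,WT,.037),(ga,gt,.036)):
  for y in (-.084,-.028,.028,.084):
    for x in (.045-.034,.045,.045+.046):
      P.append((*tow(a,t,[x,y]),zz))
  P+= [(*tow(a,t,[x,y]),.010) for x in (0,.09) for y in (-.112,.112)]
for n,c,i,(x0,x1,y0,y1) in (("scene",S,im,(160,520,170,280)),("top",C,tp,(172,482,150,275))):
  f=5 if 0 else 2.2
  z=cv2.resize(i[y0:y1,x0:x1],None,fx=f,fy=f,interpolation=cv2.INTER_CUBIC)
  for p in proj(c,P): cv2.circle(z,tuple(int(v) for v in (p-[x0,y0]+.5)*f),2,(0,0,255),-1)
  cv2.imwrite(f"pics/chk_{n}.png",z)
s=r.sense();M=R.from_rotvec(s["eef_rot"]).as_matrix();print(M.round(4))
E
```

```text
gap -0.21213811373941946 [ 0.54537394 -0.17312373] [[-0.0, -0.4], [0.2, 0.3], [0.1, 0.0], [-0.1, -0.1], [-0.1, 0.0], [-0.0, 0.1]]
[[-8.000e-04  9.005e-01  4.348e-01]
 [ 1.500e-03  4.348e-01 -9.005e-01]
 [-1.000e+00 -1.000e-04 -1.800e-03]]
```

View pics/chk_scene.png

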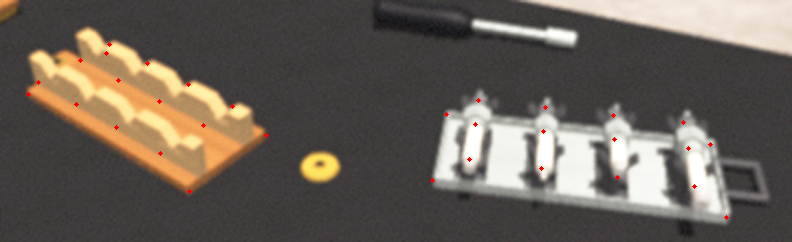

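View pics/chk_top.png

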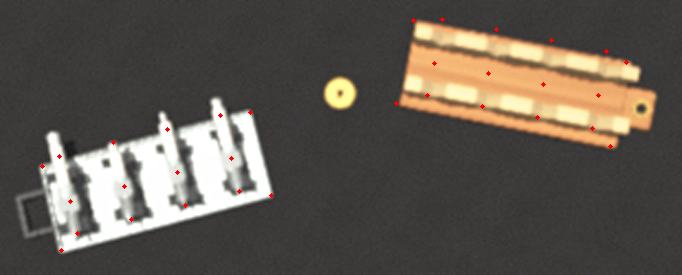

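Both overlays agree: the red axis points lie on the plugs, and the gap rack fit residual is under 0.5 mm. Now for the move planner, which only prints numbers.

```bash
cat >> h.py <<'E'
GA,GT=-0.21214,np.array([0.54537,-0.17312])
def plan(which,y,x=.045,z=.0183):
    from plant import r
    s=r.sense();p=s["tool_pos"];M=R.from_rotvec(s["eef_rot"]).as_matrix()
    a,t=(WA,WT) if which=="w" else (GA,GT)
    g=np.array([*tow(a,t,[x,y]),z]);d=g-p
    cur=np.arctan2(M[1,1],M[0,1]) # tool y yaw
    ty=np.array([np.cos(a),np.sin(a)]);tz=np.array([np.sin(a),-np.cos(a)])
    print("t",round(s["t"],3),"p",p.round(4),"w",round(s["gripper_width"],4),"F",s["wrist_force"].round(1))
    print(" turn units",round(np.degrees(cur-a)/6,3)," after-turn shift cm: x %.2f y %.2f z %.2f"%(-d[2]*100,d[:2]@ty*100,d[:2]@tz*100), "tilt",M[2].round(4))
    print(" in current axes",(M.T@d*100).round(2),"goal",g.round(4))
E
python3 - <<'E'
from h import *
plan("w",-.084)
plan("w",.084)
E
```

```text
t 0.1 p [ 0.2933 -0.6074  0.2216] w 0.0868 F [-0.9  0.4  0.2]
 turn units 1.951  after-turn shift cm: x 20.33 y 38.52 z -63.85 tilt [-1.0e+00 -1.0e-04 -1.8e-03]
 in current axes [ 20.42  50.67 -54.68] goal [0.5116 0.1056 0.0183]
t 0.1 p [ 0.2933 -0.6074  0.2216] w 0.0868 F [-0.9  0.4  0.2]
 turn units 1.951  after-turn shift cm: x 20.33 y 38.52 z -80.65 tilt [-1.0e+00 -1.0e-04 -1.8e-03]
 in current axes [ 20.45  54.08 -71.13] goal [0.4708 0.2686 0.0183]
```

Emit:
servo_tool --pt "0 0 0" --pt "0 0 0" --pt "0 4.6 -2" --pt "0 4.6 -2" --pt "0 4.6 -2" --pt "0 4.6 -2" --pt "0 4.6 -2" --pt "0.8 1.5 -5" --pt "0.8 1.5 -5" --pt "0.8 1.5 -5" --pt "0.8 1.5 -5" --pt "0.8 1.5 -5" --pt "0.8 1.5 -5" --pt "0.8 1.5 -5" --pt "0.8 1.5 -5" --pt "0.8 1.5 -5" --pt "0.8 1.5 -5" --pt "0 0 0" --pt "0 0 0" --turn '[0.975,0.975,0,0,0,0,0,0,0,0,0,0,0,0,0,0,0,0,0]' --jaw 0.52 --newtons 15

```text
t: 2.48
tool_pos: [0.516, 0.0659, 0.1423]
eef_rot: [1.026, 1.315, -1.027]
wrist_force: [0.5, -0.5, 0.4]
gripper_width: 0.0453
```

```bash
python3 - <<'E'
from h import *
plan("w",-.084)
E
```

```text
t 2.475 p [0.516  0.0659 0.1423] w 0.0453 F [ 0.5 -0.5  0.4]
 turn units -0.0  after-turn shift cm: x 12.40 y 0.54 z -3.96 tilt [-1.e+00 -9.e-04  6.e-04]
 in current axes [12.39  0.55 -3.97] goal [0.5116 0.1056 0.0183]
```

Emit:
servo_tool --pt "2 0.3 -2" --pt "2 0.25 -1.96" --pt "2 0 0" --pt "1 0 0" --pt "0 0 0" --pt "0 0 0" --turn '[0,0,0,0,0,0]'

```text
t: 3.22
tool_pos: [0.5126, 0.1056, 0.0732]
eef_rot: [1.028, 1.314, -1.027]
wrist_force: [-0.0, -0.8, -0.3]
gripper_width: 0.0457
```

```bash
python3 - <<'E'
from h import *
from plant import r
for n in ("scene","top"):
    i=r.grab_frame(n)[:,:,::-1]
    i=i[150:300,320:540] if n=="scene" else i[150:290,160:380]
    cv2.imwrite(f"pics/{n}1.png",cv2.resize(i,None,fx=3.5,fy=3.5,interpolation=cv2.INTER_CUBIC))
plan("w",-.084)
E
```

```text
t 3.325 p [0.5126 0.106  0.0734] w 0.0453 F [-0.1 -0.8  0.2]
 turn units -0.006  after-turn shift cm: x 5.51 y -0.11 z 0.01 tilt [-1.0e+00  1.7e-03  2.0e-04]
 in current axes [ 5.51 -0.11  0.01] goal [0.5116 0.1056 0.0183]
```

View pics/scene1.png

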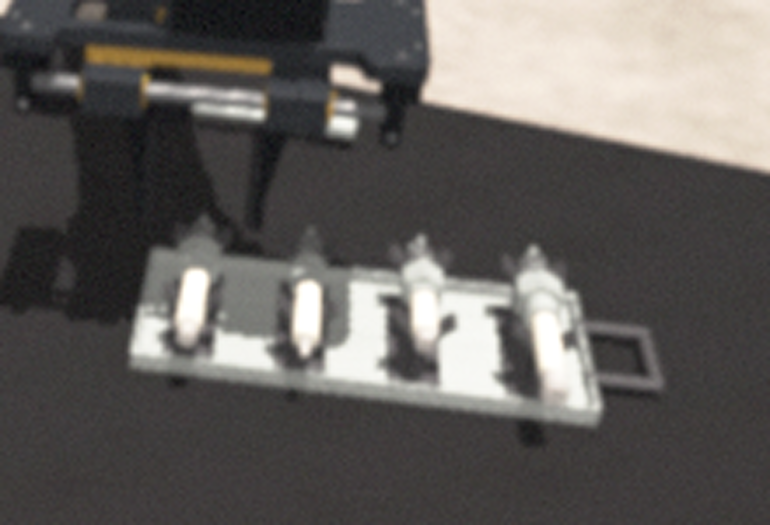

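The fingers straddle the first plug (columns 145 and 262 around the plug at 200), clear of the neighbour at 308. I'll descend and grip.

Emit:
servo_tool --pt "1.5 -0.1 0" --pt "1.5 0 0" --pt "1.5 0 0" --pt "1 0 0" --pt "0 0 0" --pt "0 0 0" --turn '[0,0,0,0,0,0]'

```text
t: 4.08
tool_pos: [0.5113, 0.1062, 0.0177]
eef_rot: [1.027, 1.315, -1.026]
wrist_force: [-0.4, 0.1, -0.2]
gripper_width: 0.0451
```

Emit:
servo_tool --pt "0 0 0" --pt "0 0 0" --pt "0 0 0" --pt "0 0 0" --pt "0 0 0" --turn '[0,0,0,0,0]' --jaw 0 --newtons 20

```text
t: 4.7
tool_pos: [0.5111, 0.1062, 0.0177]
eef_rot: [1.027, 1.315, -1.026]
wrist_force: [0.2, 0.7, 1.8]
gripper_width: 0.0202
```

Emit:
servo_tool --pt "-1 0 0" --pt "-1.5 0 0" --pt "-1.5 0 0" --pt "-2 0 0" --pt "-1 0 0" --pt "0 0 0" --turn '[0,0,0,0,0,0]'

```text
t: 5.45
tool_pos: [0.5116, 0.1061, 0.0886]
eef_rot: [1.028, 1.314, -1.025]
wrist_force: [0.0, -1.8, -0.0]
gripper_width: 0.0207
```

```bash
python3 - <<'E'
from h import *
from plant import r
i=r.grab_frame("scene")[:,:,::-1][100:300,300:540]
cv2.imwrite("pics/scene2.png",cv2.resize(i,None,fx=3,fy=3,interpolation=cv2.INTER_CUBIC))
plan("g",.084)
E
```

```text
t 5.5 p [0.511  0.106  0.0878] w 0.0202 F [ 0.1 -0.6 -1. ]
 turn units 4.37  after-turn shift cm: x 6.95 y 13.73 z 18.16 tilt [-1.e+00  6.e-04  2.e-04]
 in current axes [ 6.96  4.29 22.36] goal [ 0.607  -0.1005  0.0183]
```

View pics/scene2.png

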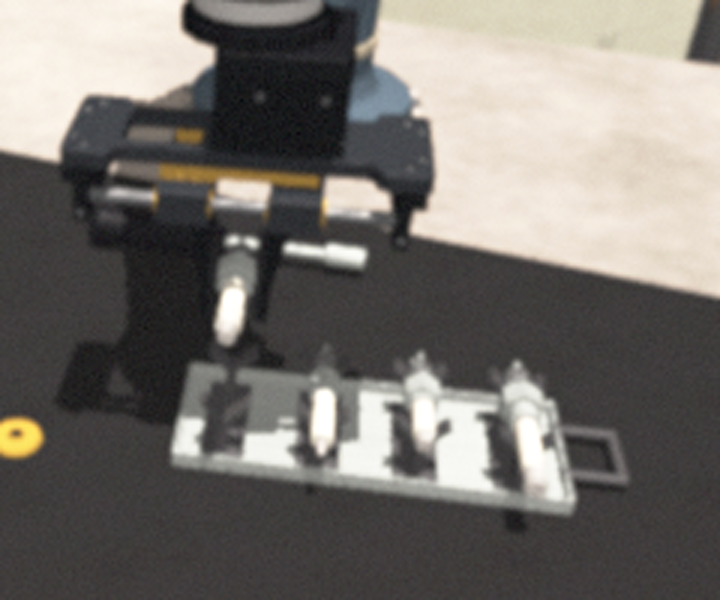

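The plug is held level at (233,300) and its cradle is empty. Next I'll turn and carry it over.

Emit:
servo_tool --pt "-0.5 0 0" --pt "-0.5 0 0" --pt "0 0 0" --pt "0 0 0" --pt "0 0 0" --pt "0 2.23 3.16" --pt "0 2.5 3" --pt "0 3 4" --pt "0 3 4" --pt "0 2 3" --pt "0 1 1" --pt "0 0 0" --pt "0 0 0" --turn '[0.87,0.88,0.88,0.87,0.87,0,0,0,0,0,0,0,0]'

```text
t: 7.12
tool_pos: [0.6064, -0.0979, 0.0972]
eef_rot: [1.362, 1.105, -1.362]
wrist_force: [-0.3, -0.5, -0.5]
gripper_width: 0.0204
```

```bash
python3 - <<'E'
from h import *
plan("g",.084,z=.0172)
E
```

```text
t 7.125 p [ 0.6064 -0.0979  0.0972] w 0.0204 F [-0.3 -0.5 -0.5]
 turn units 0.03  after-turn shift cm: x 8.00 y 0.11 z 0.24 tilt [-1.     -0.0013 -0.0011]
 in current axes [8.   0.12 0.25] goal [ 0.607  -0.1005  0.0172]
```

Emit:
servo_tool --pt "1 0.1 0.24" --pt "1.5 0 0" --pt "1.5 0 0" --pt "0 0 0" --pt "0 0 0" --turn '[0.03,0,0,0,0]'

```text
t: 7.75
tool_pos: [0.6076, -0.1029, 0.0575]
eef_rot: [1.366, 1.1, -1.366]
wrist_force: [0.2, -0.0, -1.1]
gripper_width: 0.021
```

```bash
python3 - <<'E'
from h import *
from plant import r
i=r.grab_frame("scene")[:,:,::-1][120:280,140:360]
cv2.imwrite("pics/scene3.png",cv2.resize(i,None,fx=3.5,fy=3.5,interpolation=cv2.INTER_CUBIC))
plan("g",.084,z=.0172)
E
```

```text
t 7.8 p [ 0.6079 -0.103   0.0578] w 0.0204 F [ 0.8  0.2 -0.3]
 turn units -0.029  after-turn shift cm: x 4.06 y -0.13 z -0.23 tilt [-1.e+00  8.e-04 -1.e-04]
 in current axes [ 4.06 -0.14 -0.22] goal [ 0.607  -0.1005  0.0172]
```

View pics/scene3.png

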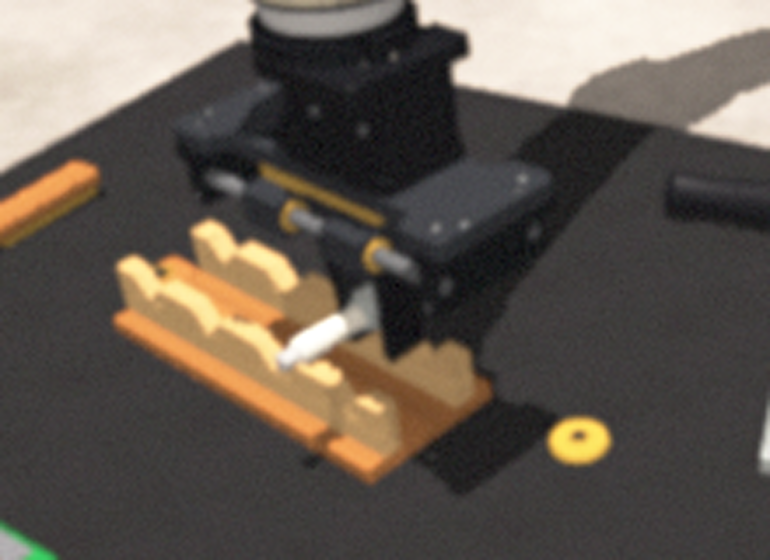

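Emit:
servo_tool --pt "0.5 -0.1 -0.2" --pt "0 0 0" --pt "0 0 0" --pt "0 0 0" --turn '[-0.02,0,0,0]'

```text
t: 8.3
tool_pos: [0.607, -0.1009, 0.0527]
eef_rot: [1.365, 1.1, -1.364]
wrist_force: [-0.5, 0.6, -1.0]
gripper_width: 0.0202
```

```bash
python3 - <<'E'
from h import *
plan("g",.084,z=.0172)
E
```

```text
t 8.3 p [ 0.607  -0.1009  0.0527] w 0.0202 F [-0.5  0.6 -1. ]
 turn units -0.01  after-turn shift cm: x 3.55 y -0.01 z -0.04 tilt [-1.e+00  4.e-04  1.e-04]
 in current axes [ 3.55 -0.01 -0.04] goal [ 0.607  -0.1005  0.0172]
```

Emit:
servo_tool --pt "1 0 0" --pt "1 0 0" --pt "0.7 0 0" --pt "0.5 0 0" --pt "0.3 0 0" --pt "0 0 0" --pt "0 0 0" --pt "0 0 0" --turn '[0,0,0,0,0,0,0,0]'

```text
t: 9.3
tool_pos: [0.6068, -0.1022, 0.0178]
eef_rot: [1.364, 1.099, -1.366]
wrist_force: [-3.2, -4.2, 3.7]
gripper_width: 0.0204
```

Emit:
servo_tool --pt "0 0 0" --pt "0 0 0" --pt "0 0 0" --turn '[0,0,0]' --jaw 0.5

```text
t: 9.68
tool_pos: [0.6071, -0.0995, 0.0174]
eef_rot: [1.365, 1.102, -1.363]
wrist_force: [0.4, -0.6, -0.0]
gripper_width: 0.0404
```

Emit:
servo_tool --pt "-1 0 0" --pt "-2 0 0" --pt "-3 0 0" --pt "-2 0 0" --pt "0 -3 -4" --pt "0 -4 -5" --pt "0 -4 -5" --pt "0 0 0" --pt "0 0 0" --pt "0 0 0" --turn '[0,0,0,0,0,-0.87,-0.87,-0.87,-0.88,-0.88]'

```text
t: 10.92
tool_pos: [0.526, 0.0541, 0.0993]
eef_rot: [1.026, 1.314, -1.023]
wrist_force: [-0.1, -0.1, -0.6]
gripper_width: 0.0435
```

```bash
python3 - <<'E'
from h import *
from plant import r
C=r.camera_params("top")
t=r.grab_frame("top")[:,:,::-1][140:230,346:480]
cv2.imwrite("pics/top4.png",cv2.resize(t,None,fx=5.5,fy=5.5,interpolation=cv2.INTER_CUBIC))
plan("w",-.028)
i=r.grab_frame("scene")[:,:,::-1][120:280,140:360]
cv2.imwrite("pics/scene4.png",cv2.resize(i,None,fx=3.5,fy=3.5,interpolation=cv2.INTER_CUBIC))
E
```

```text
t 10.975 p [0.526  0.054  0.0992] w 0.0435 F [-0.4  0.7 -0.3]
 turn units 0.039  after-turn shift cm: x 8.09 y -0.14 z -10.96 tilt [-1.0e+00  2.4e-03  5.0e-04]
 in current axes [  8.09  -0.12 -10.96] goal [0.498  0.16   0.0183]
```

View pics/top4.png

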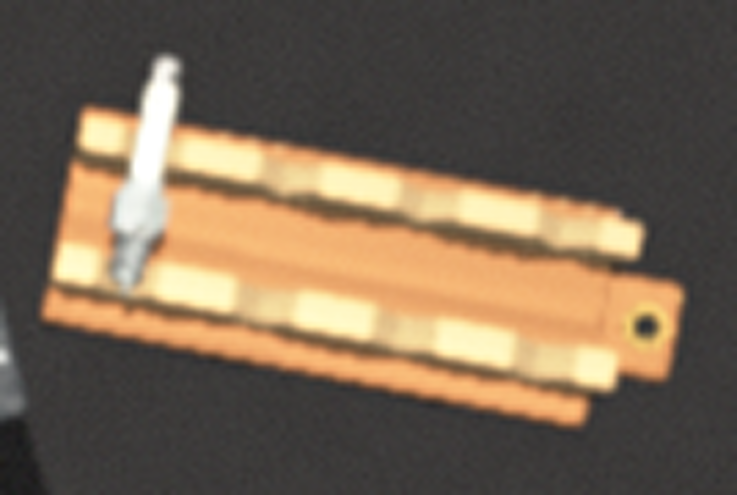

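View pics/scene4.png

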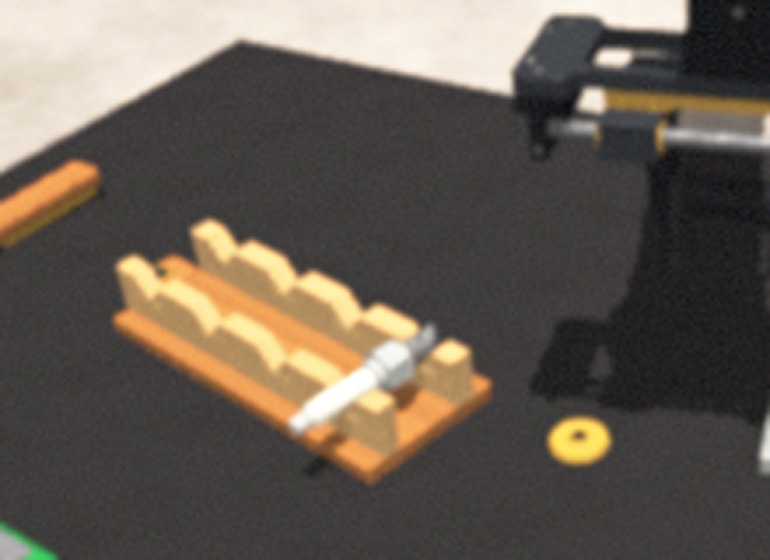

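The first plug sits in the leftmost place with its hexagon in the channel at (140,212), tip to the front. On to the second.

Emit:
servo_tool --pt "0.5 0 -2" --pt "0.5 0 -3" --pt "0.5 0 -3" --pt "0.5 0 -2" --pt "0.5 -0.1 -0.96" --pt "0 0 0" --pt "0 0 0" --pt "0 0 0" --pt "0 0 0" --turn '[0,0,0,0,0,0,0,0,0]'

```text
t: 12.15
tool_pos: [0.4982, 0.1593, 0.0727]
eef_rot: [1.028, 1.314, -1.028]
wrist_force: [-1.2, -0.1, -1.0]
gripper_width: 0.0432
```

```bash
python3 - <<'E'
from h import *
plan("w",-.028)
E
```

```text
t 12.15 p [0.4982 0.1593 0.0727] w 0.0432 F [-1.2 -0.1 -1. ]
 turn units -0.021  after-turn shift cm: x 5.44 y 0.00 z -0.07 tilt [-1.e+00  3.e-04  3.e-04]
 in current axes [ 5.44 -0.   -0.07] goal [0.498  0.16   0.0183]
```

Emit:
servo_tool --pt "1.5 0 -0.05" --pt "1.5 0 0" --pt "1.4 0 0" --pt "1 0 0" --pt "0 0 0" --pt "0 0 0" --turn '[0,0,0,0,0,0]'

```text
t: 12.9
tool_pos: [0.498, 0.1606, 0.0187]
eef_rot: [1.027, 1.315, -1.027]
wrist_force: [-0.8, 0.5, -0.5]
gripper_width: 0.0432
```

Emit:
servo_tool --pt "0 0 0" --pt "0 0 0" --pt "0 0 0" --pt "0 0 0" --pt "0 0 0" --turn '[0,0,0,0,0]' --jaw 0

```text
t: 13.52
tool_pos: [0.4978, 0.1606, 0.0187]
eef_rot: [1.027, 1.315, -1.027]
wrist_force: [-0.4, 0.3, 0.8]
gripper_width: 0.0156
```

Emit:
servo_tool --pt "-1 0 0" --pt "-1.5 0 0" --pt "-1.5 0 0" --pt "-2 0 0" --pt "-2 0 0" --pt "0 0 0" --pt "0 0 0" --turn '[0,0,0,0,0,0,0]'

```text
t: 14.4
tool_pos: [0.4975, 0.1601, 0.0985]
eef_rot: [1.027, 1.315, -1.028]
wrist_force: [-0.5, 0.4, -0.9]
gripper_width: 0.0159
```

```bash
python3 - <<'E'
from h import *
from plant import r
plan("g",.028,z=.0172)
i=r.grab_frame("scene")[:,:,::-1][100:300,300:540]
cv2.imwrite("pics/scene5.png",cv2.resize(i,None,fx=3,fy=3,interpolation=cv2.INTER_CUBIC))
E
```

```text
t 14.4 p [0.4975 0.1601 0.0985] w 0.0159 F [-0.5  0.4 -0.9]
 turn units 4.36  after-turn shift cm: x 8.13 y 16.20 z 28.77 tilt [-1.e+00 -2.e-04  2.e-04]
 in current axes [ 8.13  1.86 32.96] goal [ 0.5953 -0.1552  0.0172]
```

View pics/scene5.png

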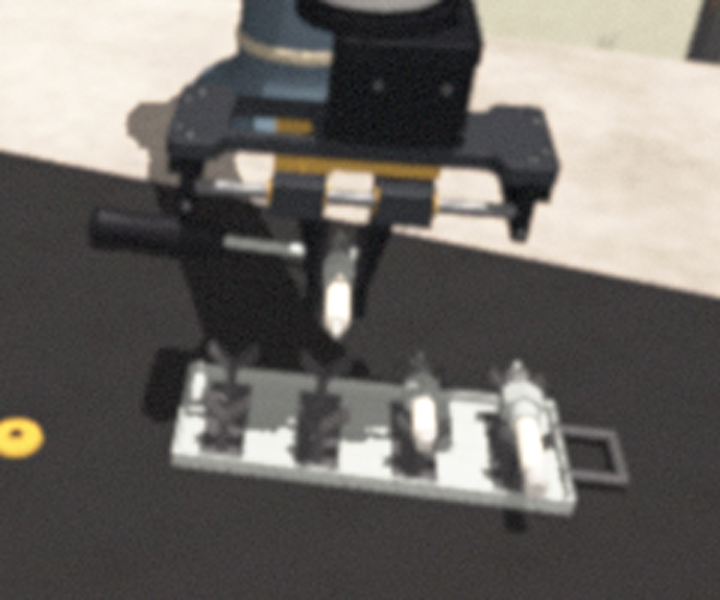

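The slim plug is held (width 16 mm) and two cradles are empty. I'll carry it to place +28.

Emit:
servo_tool --pt "0 0 0" --pt "0 0 0" --pt "0 0 0" --pt "0 0 0" --pt "0 0 0" --pt "0 2 3" --pt "0 2.5 4.5" --pt "0 3 5.5" --pt "0 3 5.5" --pt "0 3 5.5" --pt "0 2 3.5" --pt "0 0.7 1.2" --pt "1 0 0" --pt "1 0 0" --pt "1 0 0" --pt "0 0 0" --pt "0 0 0" --pt "0 0 0" --pt "0 0 0" --turn '[0.87,0.88,0.87,0.87,0.87,0,0,0,0,0,0,0,0,0,0,0,0,0,0]'

```text
t: 16.82
tool_pos: [0.5958, -0.154, 0.0689]
eef_rot: [1.364, 1.101, -1.363]
wrist_force: [-0.2, -0.3, -0.5]
gripper_width: 0.0156
```

```bash
python3 - <<'E'
from h import *
plan("g",.028,z=.018)
E
```

```text
t 16.825 p [ 0.5958 -0.154   0.0689] w 0.0156 F [-0.2 -0.3 -0.5]
 turn units -0.001  after-turn shift cm: x 5.09 y -0.03 z 0.13 tilt [-1.e+00  8.e-04  1.e-04]
 in current axes [ 5.09 -0.03  0.13] goal [ 0.5953 -0.1552  0.018 ]
```

Emit:
servo_tool --pt "1 0 0.1" --pt "1 0 0" --pt "1 0 0" --pt "1 0 0" --pt "0.7 0 0" --pt "0.4 0 0" --pt "0 0 0" --pt "0 0 0" --pt "0 0 0" --turn '[0,0,0,0,0,0,0,0,0]'

```text
t: 17.95
tool_pos: [0.5952, -0.1576, 0.0182]
eef_rot: [1.363, 1.098, -1.366]
wrist_force: [-2.9, -4.9, 5.1]
gripper_width: 0.0154
```

Emit:
servo_tool --pt "0 0 0" --pt "0 0 0" --pt "0 0 0" --turn '[0,0,0]' --jaw 0.5

```text
t: 18.32
tool_pos: [0.5955, -0.1538, 0.0173]
eef_rot: [1.364, 1.103, -1.363]
wrist_force: [0.1, 0.2, -0.2]
gripper_width: 0.0374
```

Emit:
servo_tool --pt "-1 0 0" --pt "-2 0 0" --pt "-3 0 0" --pt "-2 0 0" --pt "0 -3 -4" --pt "0 -4 -5.5" --pt "0 -4 -5.5" --pt "0 -2 -4" --pt "0 -1 -2" --pt "0 0 0" --pt "0 0 0" --pt "0 0 0" --pt "0 0 0" --pt "0 0 0" --pt "0 0 0" --turn '[0,0,0,0,0,0,0,-0.87,-0.87,-0.87,-0.88,-0.88,0,0,0]'

```text
t: 20.2
tool_pos: [0.5054, 0.0689, 0.0977]
eef_rot: [1.027, 1.315, -1.027]
wrist_force: [-0.2, -0.4, -0.4]
gripper_width: 0.0437
```

```bash
python3 - <<'E'
from h import *
from plant import r
t=r.grab_frame("top")[:,:,::-1][140:230,346:480]
cv2.imwrite("pics/top6.png",cv2.resize(t,None,fx=5.5,fy=5.5,interpolation=cv2.INTER_CUBIC))
plan("w",.028)
E
```

```text
t 20.25 p [0.5053 0.0691 0.0976] w 0.0435 F [ 0.5  0.8 -0.2]
 turn units -0.005  after-turn shift cm: x 7.93 y 1.50 z -14.59 tilt [-1.e+00  1.e-04  3.e-04]
 in current axes [  7.93   1.49 -14.6 ] goal [0.4844 0.2143 0.0183]
```

View pics/top6.png

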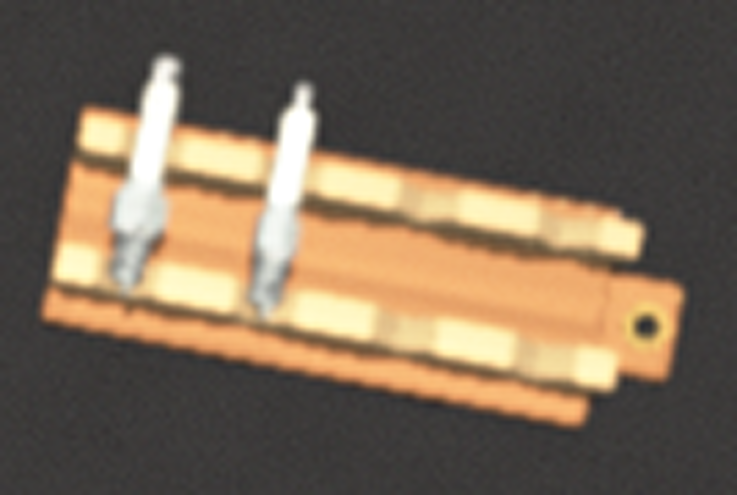

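Two plugs are in place, hexagons in the channel. A small sideways force at contact suggests the notches lie about 2 mm further toward −y, so I'll aim there from now on. Third plug next.

Emit:
servo_tool --pt "0.5 0.5 -3" --pt "0.5 0.5 -4" --pt "0.5 0.5 -4" --pt "0.5 0 -2.6" --pt "0.5 0 -1" --pt "0 0 0" --pt "0 0 0" --pt "0 0 0" --pt "0 0 0" --turn '[0,0,0,0,0,0,0,0,0]'

```text
t: 21.38
tool_pos: [0.4847, 0.2138, 0.0727]
eef_rot: [1.027, 1.314, -1.027]
wrist_force: [0.4, -0.1, -1.2]
gripper_width: 0.0436
```

```bash
python3 - <<'E'
from h import *
plan("w",.028)
E
```

```text
t 21.375 p [0.4847 0.2138 0.0727] w 0.0436 F [ 0.4 -0.1 -1.2]
 turn units -0.013  after-turn shift cm: x 5.44 y -0.01 z -0.06 tilt [-1.e+00  4.e-04  3.e-04]
 in current axes [ 5.44 -0.01 -0.06] goal [0.4844 0.2143 0.0183]
```

Emit:
servo_tool --pt "1.5 0 -0.05" --pt "1.5 0 0" --pt "1.4 0 0" --pt "1 0 0" --pt "0 0 0" --pt "0 0 0" --turn '[0,0,0,0,0,0]'

```text
t: 22.12
tool_pos: [0.4845, 0.2152, 0.0187]
eef_rot: [1.027, 1.315, -1.026]
wrist_force: [-0.1, -0.2, -0.7]
gripper_width: 0.0438
```

Emit:
servo_tool --pt "0 0 0" --pt "0 0 0" --pt "0 0 0" --pt "0 0 0" --pt "0 0 0" --turn '[0,0,0,0,0]' --jaw 0

```text
t: 22.75
tool_pos: [0.4843, 0.215, 0.0187]
eef_rot: [1.027, 1.315, -1.026]
wrist_force: [0.3, 0.2, 1.1]
gripper_width: 0.0182
```

Emit:
servo_tool --pt "-1 0 0" --pt "-1.5 0 0" --pt "-1.5 0 0" --pt "-2 0 0" --pt "-2 0 0" --pt "0 0 0" --pt "0 0 0" --turn '[0,0,0,0,0,0,0]'

```text
t: 23.62
tool_pos: [0.4839, 0.2147, 0.0984]
eef_rot: [1.026, 1.315, -1.027]
wrist_force: [-0.4, -0.5, -1.2]
gripper_width: 0.0182
```

```bash
python3 - <<'E'
from h import *
from plant import r
plan("g",-.030,z=.0172)
i=r.grab_frame("scene")[:,:,::-1][100:300,300:540]
cv2.imwrite("pics/scene7.png",cv2.resize(i,None,fx=3,fy=3,interpolation=cv2.INTER_CUBIC))
E
```

```text
t 23.625 p [0.4839 0.2147 0.0984] w 0.0182 F [-0.4 -0.5 -1.2]
 turn units 4.37  after-turn shift cm: x 8.12 y 18.67 z 39.62 tilt [-1.e+00 -2.e-04  3.e-04]
 in current axes [ 8.14 -0.75 43.79] goal [ 0.583  -0.2119  0.0172]
```

View pics/scene7.png

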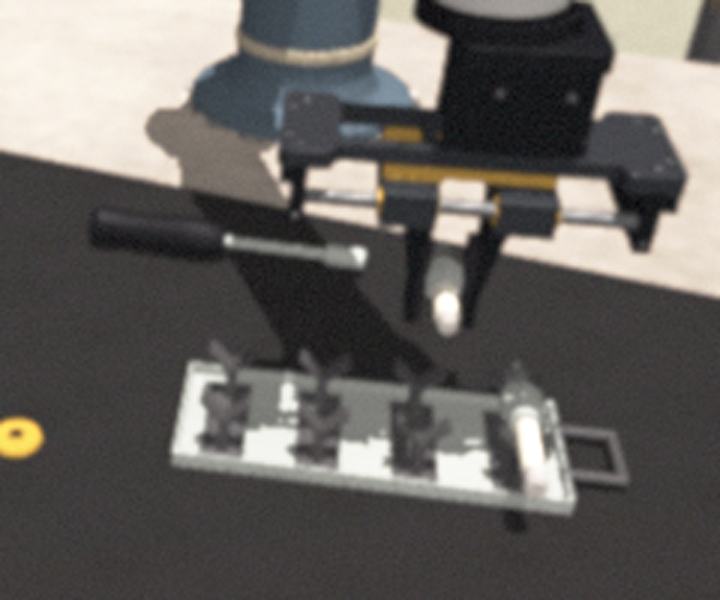

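The stubby plug is held (18 mm wide) at (447,290). Carrying it to place −28.

Emit:
servo_tool --pt "0 0 0" --pt "0 0 0" --pt "0 0 0" --pt "0 0 0" --pt "0 0 0" --pt "0 2 3" --pt "0 2.5 5" --pt "0 2.5 5.5" --pt "0 3 5.5" --pt "0 3 5.5" --pt "0 3 5.5" --pt "0 1.7 5" --pt "0 1 3.1" --pt "0 0 1.5" --pt "1 0 0" --pt "2 0 0" --pt "0 0 0" --pt "0 0 0" --pt "0 0 0" --pt "0 0 0" --turn '[0.87,0.88,0.88,0.87,0.87,0,0,0,0,0,0,0,0,0,0,0,0,0,0,0]'

```text
t: 26.18
tool_pos: [0.584, -0.211, 0.0692]
eef_rot: [1.364, 1.1, -1.363]
wrist_force: [-0.7, -0.5, -0.6]
gripper_width: 0.0185
```

```bash
python3 - <<'E'
from h import *
plan("g",-.030,z=.018)
E
```

```text
t 26.175 p [ 0.584  -0.211   0.0692] w 0.0185 F [-0.7 -0.5 -0.6]
 turn units 0.003  after-turn shift cm: x 5.12 y -0.07 z 0.11 tilt [-1.0e+00  1.3e-03  1.0e-04]
 in current axes [ 5.12 -0.08  0.11] goal [ 0.583  -0.2119  0.018 ]
```

Emit:
servo_tool --pt "1 0 0.1" --pt "1 0 0" --pt "1 0 0" --pt "1 0 0" --pt "0.7 0 0" --pt "0.4 0 0" --pt "0 0 0" --pt "0 0 0" --pt "0 0 0" --turn '[0,0,0,0,0,0,0,0,0]'

```text
t: 27.3
tool_pos: [0.5831, -0.213, 0.0178]
eef_rot: [1.363, 1.1, -1.365]
wrist_force: [-2.9, -2.9, 1.9]
gripper_width: 0.0184
```

Emit:
servo_tool --pt "0 0 0" --pt "0 0 0" --pt "0 0 0" --turn '[0,0,0]' --jaw 0.5

```text
t: 27.68
tool_pos: [0.5837, -0.2112, 0.0175]
eef_rot: [1.364, 1.102, -1.362]
wrist_force: [0.7, -0.4, -0.5]
gripper_width: 0.0395
```

Emit:
servo_tool --pt "-1 0 0" --pt "-2 0 0" --pt "-3 0 0" --pt "-2 0 0" --pt "0 -2 -4" --pt "0 -3 -6" --pt "0 -3 -6" --pt "0 -3 -6" --pt "0 -3 -6" --pt "0 -2 -5" --pt "0 -1 -3" --pt "0 0 0" --pt "0 0 0" --pt "0 0 0" --pt "0 0 0" --pt "0 0 0" --pt "0 0 0" --pt "0 0 0" --turn '[0,0,0,0,0,0,0,0,0,0,-0.87,-0.87,-0.87,-0.88,-0.88,0,0,0]'

```text
t: 29.92
tool_pos: [0.4977, 0.1577, 0.0977]
eef_rot: [1.027, 1.315, -1.027]
wrist_force: [0.4, 0.3, -0.2]
gripper_width: 0.0437
```

```bash
python3 - <<'E'
from h import *
from plant import r
t=r.grab_frame("top")[:,:,::-1][140:230,346:480]
cv2.imwrite("pics/top8.png",cv2.resize(t,None,fx=5.5,fy=5.5,interpolation=cv2.INTER_CUBIC))
plan("w",.084)
E
```

```text
t 29.975 p [0.4976 0.1578 0.0977] w 0.0434 F [-1.5  0.4  0.4]
 turn units -0.003  after-turn shift cm: x 7.94 y 0.10 z -11.40 tilt [-1.e+00  2.e-04  3.e-04]
 in current axes [  7.93   0.09 -11.4 ] goal [0.4708 0.2686 0.0183]
```

View pics/top8.png

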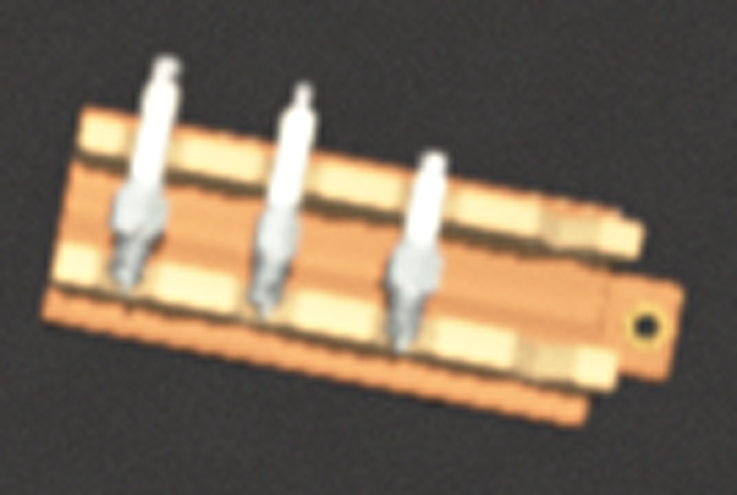

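Three are placed. Now the fourth, next to the loop handle.

Emit:
servo_tool --pt "0.5 0 -2" --pt "0.5 0 -3" --pt "0.5 0 -3" --pt "0.5 0.1 -2.4" --pt "0.5 0 -1" --pt "0 0 0" --pt "0 0 0" --pt "0 0 0" --pt "0 0 0" --turn '[0,0,0,0,0,0,0,0,0]'

```text
t: 31.1
tool_pos: [0.4711, 0.2681, 0.0727]
eef_rot: [1.027, 1.315, -1.027]
wrist_force: [0.1, -0.1, -0.2]
gripper_width: 0.0436
```

```bash
python3 - <<'E'
from h import *
plan("w",.084)
E
```

```text
t 31.1 p [0.4711 0.2681 0.0727] w 0.0436 F [ 0.1 -0.1 -0.2]
 turn units -0.01  after-turn shift cm: x 5.44 y -0.01 z -0.05 tilt [-1.e+00  4.e-04  3.e-04]
 in current axes [ 5.44 -0.01 -0.06] goal [0.4708 0.2686 0.0183]
```

Emit:
servo_tool --pt "1.5 0 -0.05" --pt "1.5 0 0" --pt "1.4 0 0" --pt "1 0 0" --pt "0 0 0" --pt "0 0 0" --turn '[0,0,0,0,0,0]'

```text
t: 31.85
tool_pos: [0.4708, 0.2695, 0.0187]
eef_rot: [1.027, 1.315, -1.026]
wrist_force: [-0.1, -0.3, -0.2]
gripper_width: 0.0439
```

Emit:
servo_tool --pt "0 0 0" --pt "0 0 0" --pt "0 0 0" --pt "0 0 0" --pt "0 0 0" --turn '[0,0,0,0,0]' --jaw 0

```text
t: 32.48
tool_pos: [0.4707, 0.2693, 0.0187]
eef_rot: [1.027, 1.315, -1.026]
wrist_force: [0.2, -0.2, 2.6]
gripper_width: 0.0209
```

Emit:
servo_tool --pt "-1 0 0" --pt "-1.5 0 0" --pt "-1.5 0 0" --pt "-2 0 0" --pt "-2 0 0" --pt "0 0 0" --pt "0 0 0" --turn '[0,0,0,0,0,0,0]'

```text
t: 33.35
tool_pos: [0.4703, 0.269, 0.0984]
eef_rot: [1.026, 1.315, -1.027]
wrist_force: [1.3, 0.1, -1.3]
gripper_width: 0.0203
```

```bash
python3 - <<'E'
from h import *
from plant import r
plan("g",-.086,z=.0172)
i=r.grab_frame("scene")[:,:,::-1][100:300,300:540]
cv2.imwrite("pics/scene9.png",cv2.resize(i,None,fx=3,fy=3,interpolation=cv2.INTER_CUBIC))
E
```

```text
t 33.35 p [0.4703 0.269  0.0984] w 0.0203 F [ 1.3  0.1 -1.3]
 turn units 4.371  after-turn shift cm: x 8.12 y 21.15 z 50.24 tilt [-1.e+00 -2.e-04  3.e-04]
 in current axes [ 8.14 -3.23 54.41] goal [ 0.5713 -0.2667  0.0172]
```

View pics/scene9.png

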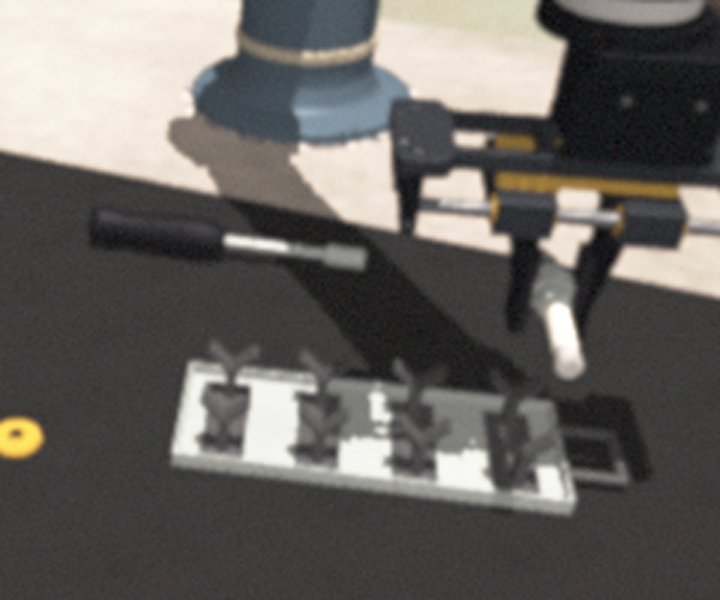

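All four cradles are empty and the last plug is held at (560,325). Carrying it to the place by the tongue.

Emit:
servo_tool --pt "0 0 0" --pt "0 0 0" --pt "0 0 0" --pt "0 0 0" --pt "0 0 0" --pt "0 2 3" --pt "0 3 5.3" --pt "0 3 5.3" --pt "0 3 5.3" --pt "0 3 5.3" --pt "0 2 5.3" --pt "0 2 5.3" --pt "0 2 5.3" --pt "0 1 5.3" --pt "0 0.1 3.4" --pt "0 0 1.4" --pt "0 0 0" --pt "0 0 0" --turn '[0.87,0.88,0.88,0.87,0.87,0,0,0,0,0,0,0,0,0,0,0,0,0]'

```text
t: 35.65
tool_pos: [0.5718, -0.2632, 0.0983]
eef_rot: [1.362, 1.105, -1.361]
wrist_force: [1.3, 0.3, -0.8]
gripper_width: 0.0202
```

Emit:
servo_tool --pt "1 0 0" --pt "2 0 0" --pt "0 0 0" --pt "0 0 0" --pt "0 0 0" --turn '[0,0,0,0,0]'

```text
t: 36.28
tool_pos: [0.5716, -0.2661, 0.069]
eef_rot: [1.364, 1.1, -1.363]
wrist_force: [0.3, 0.5, -1.1]
gripper_width: 0.0207
```

```bash
python3 - <<'E'
from h import *
plan("g",-.086,z=.018)
E
```

```text
t 36.275 p [ 0.5716 -0.2661  0.069 ] w 0.0207 F [ 0.3  0.5 -1.1]
 turn units 0.0  after-turn shift cm: x 5.10 y -0.02 z 0.06 tilt [-1.e+00  1.e-03  2.e-04]
 in current axes [ 5.1  -0.03  0.06] goal [ 0.5713 -0.2667  0.018 ]
```

Emit:
servo_tool --pt "1 0 0.1" --pt "1 0 0" --pt "1 0 0" --pt "1 0 0" --pt "0.7 0 0" --pt "0.4 0 0" --pt "0 0 0" --pt "0 0 0" --pt "0 0 0" --turn '[0,0,0,0,0,0,0,0,0]'

```text
t: 37.4
tool_pos: [0.5708, -0.2677, 0.0178]
eef_rot: [1.363, 1.1, -1.364]
wrist_force: [-1.3, -2.1, 2.0]
gripper_width: 0.0207
```

Emit:
servo_tool --pt "0 0 0" --pt "0 0 0" --pt "0 0 0" --turn '[0,0,0]' --jaw 0.5

```text
t: 37.78
tool_pos: [0.5713, -0.2663, 0.0175]
eef_rot: [1.364, 1.102, -1.363]
wrist_force: [0.4, -0.0, -0.2]
gripper_width: 0.0404
```

Emit:
servo_tool --pt "-1 0 0" --pt "-2 0 0" --pt "-3 0 0" --pt "-3 0 0" --pt "0 -2 -4" --pt "0 -3 -5" --pt "0 -3 -5" --pt "0 -3 -5" --pt "0 -2 -3" --pt "0 0 0" --pt "0 0 0" --pt "0 0 0" --turn '[0,0,0,0,0,0,0,0,0,0,0,0]'

```text
t: 39.28
tool_pos: [0.4909, -0.0259, 0.1081]
eef_rot: [1.366, 1.099, -1.365]
wrist_force: [-0.3, -0.0, -0.0]
gripper_width: 0.0435
```

```bash
python3 - <<'E'
from h import *
from plant import r
t=r.grab_frame("top")[:,:,::-1]
cv2.imwrite("pics/topA_raw.png",t)
z=cv2.resize(t[140:230,346:480],None,fx=5.5,fy=5.5,interpolation=cv2.INTER_CUBIC)
C=r.camera_params("top")
P=[(*tow(GA,GT,[.045,y]),.036+.0) for y in (-.084,-.028,.028,.084)]
for p in proj(C,P): cv2.circle(z,tuple(int(v) for v in (p-[346,140]+.5)*5.5),3,(0,0,255),-1)
cv2.imwrite("pics/topA.png",z)
i=r.grab_frame("scene")[:,:,::-1][120:280,140:360]
cv2.imwrite("pics/sceneA.png",cv2.resize(i,None,fx=3.5,fy=3.5,interpolation=cv2.INTER_CUBIC))
E
```

```text
(no output)
```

View pics/topA.png

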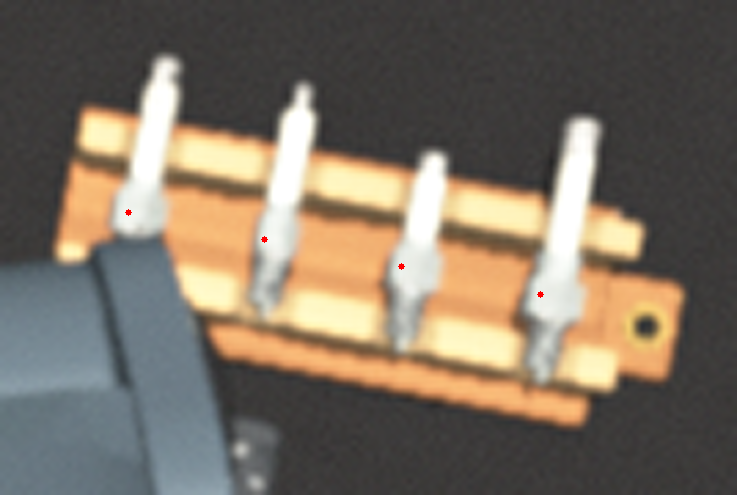

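View pics/sceneA.png

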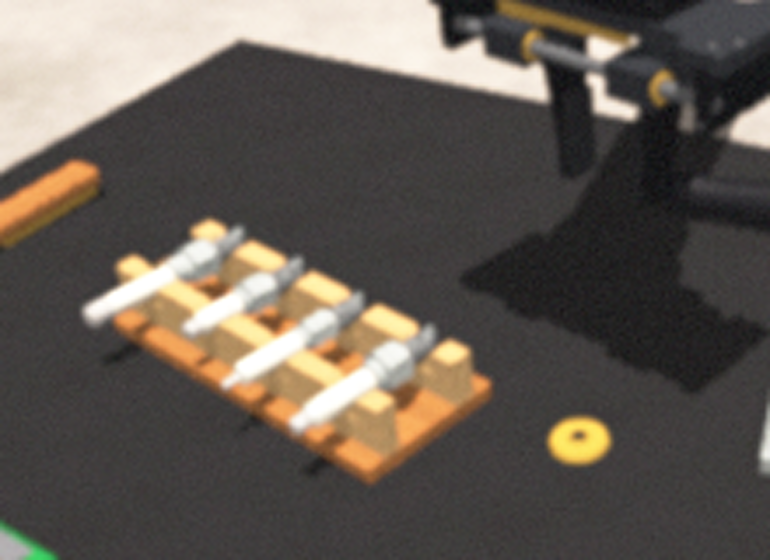

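```bash
python3 - <<'E'
from plant import r
s=r.sense();print(s["t"],abs(s["dq"]).max(),s["wrist_force"])
print(r.finish_job())
E
```

```text
39.375 0.006471433338950342 [-0.80293538 -0.25802816 -0.09945009]
the job is handed in; nothing more can be done
None
```

I moved all four spark plugs to the gapping rack in the required order and handed the job in at 39.4 s, well under the 102 s limit. No verdict was reported.

- **Order:** The long plug with the thick cap, next to the wire loop, went in the place by the tongue handle. The stubby, slim and other long plugs followed down the row. All four wash rack cradles were empty at the end.
- **Final pictures:** All four plugs lie level across both rails, with the hexagons in the channel and the firing tips to the front. The arm was at rest and clear of everything. In the last top view the arm hid the thread end of the plug farthest from the tongue; the scene view and an earlier top view show it seated.
- **Disagreement:** In the last top view the hexagons appear about 4–5 mm toward −y of my predicted places. I put part of that down to the hexagon tops sitting higher than the plane I projected onto. The rest, about 2 mm, matches a light sideways force of up to about 6 N I felt when lowering plugs into the notches. That points to a small calibration offset in my rack measurement rather than bad seating, but I did not measure the final plug positions separately.

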